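Shut a circuit board in its clamshell holder and turn the holder over

TASK

The circuit board on the bench lies in the open clamshell of the turn-over jig. Shut the clamshell's lid fully on the board, then turn the whole clamshell over on its pivots as far as it goes, so that the board's solder side is up and the board is still shut inside. Leave the meter, the solder spool and the parts tray where they are.

Things in the scene. Friction and masses are not known exactly. Their poses are not given: they have to be found in the camera images.
- jig_base (a point): Middle of the underside of the jig's black base plate, 170 (x) x 260 (y) x 12 mm, fixed to the bench; z up, x roughly away from the robot. Two aluminium posts carry the holder's pivots: 50 mm in x, 16 mm thick, inner faces at y = +-100 mm, tops 160 mm above the bench.
- holder_mid (a point): Centre of the clamshell holder, on its pivot line (its y axis), 140 mm above jig_base. Axes turn with the holder; at the start equal to jig_base's. A grey frame 140 (x) x 170 (y) mm, from z = -12 mm to 0, its window 84 x 114 mm, with a 4 mm deep pocket in the z = 0 face for the board. Its two middle tabs are for pressing.
- holder (a joint): Turn of the holder, rad: 0 = as at the start (components up, on a stop); grows as the green tab rises and passes over the top to +x and the coral tab sinks; 3.14 = right over, on the other stop. At angle a, its point (x, z) stands x cos a + z sin a ahead of the pivot line and -x sin a + z cos a above it. Stiff pivots (0.35 N m): it stays where it is left.
- coral_tab (a point): Top face of the coral-red press tab, 10 mm from its outer end, at (98, 0, -4) mm in the holder_mid frame; axes as holder_mid. The tab is part of the frame: x = 70 to 108 mm, 60 mm wide in y, z = -12 to -4 mm.
- green_tab (a point): Middle of the outer end face of the green press tab, at (-90, 0, -8) mm in the holder_mid frame; axes as holder_mid. The tab is part of the frame: x = -70 to -90 mm, 60 mm wide in y, z = -12 to -4 mm.
- lid_hinge (a point): Middle of the lid's hinge line (along y), at (72, 0, 0) mm in the holder_mid frame. Axes turn with the lid; when it is shut they equal holder_mid's. The lid is a cream frame, z = 0 to 8 mm here, x = -4 to -140 mm, 170 mm in y, window 84 x 114 mm; the rail along its free edge is 26 mm wide.
- lid_edge (a point): Middle of the lid's free edge, half-way through its thickness, at (-140, 0, 4) mm in the lid_hinge frame.
- lid (a joint): Opening angle of the lid, rad: 0 = shut flat on the holder, 1.57 = square to it, 2.0 = fully open (leaning back, away from the robot). Stiff hinge (about 0.35 N m of friction): it stays where it is left, also upside down.
- board_center (a point): Middle of the loose green circuit board, 100 x 130 x 3 mm, 70 to 140 g, lying in the holder's pocket with 2 mm of play on each side, components up to 12 mm high on its upper side (z), solder points below. With the lid open it falls out if the holder is turned.
- meter_center (a point): Centre of a loose dark hand-held meter, 150 x 75 x 48 mm, lying on the bench. To be left alone.
- spool_center (a point): Centre of a loose solder spool, 66 mm in diameter, 50 mm high, standing on the bench. To be left alone.
- tray_center (a point): Centre of a loose blue parts tray, 90 x 140 x 30 mm, on the bench beyond the jig. To be left alone.
Mind the look-alikes: they are no part of the job. What is shaped like the part that bears board_center but orange or white is not meant.

How it is judged (in metres and radians):
On the way, in this order (a step that is already met when the one before it is completed fails the run):
1. the lid is shut on the board before the holder is turned (value of joint lid below 0.08 rad and value of joint holder below 0.2 rad and x of board_center in the frame of holder_mid between -0.008 and 0.008 m and y of board_center in the frame of holder_mid between -0.008 and 0.008 m and z of board_center in the frame of holder_mid between -0.008 and 0.008 m), for 0.2 s.
2. the holder is turned over with the lid still shut (value of joint holder above 3.04 rad and value of joint lid below 0.08 rad and x of board_center in the frame of holder_mid between -0.008 and 0.008 m and y of board_center in the frame of holder_mid between -0.008 and 0.008 m and z of board_center in the frame of holder_mid between -0.008 and 0.008 m), for 0.2 s.
At the end, for the whole second after the job is handed in: The holder is turned right over (within 0.1 rad of its far stop), the lid is shut (within 0.08 rad, measured on its hinge), the board is inside (its middle within 8 mm of the holder's centre along each holder axis), and all are at rest (all of step 2 and velocity of joint holder between -0.05 and 0.05 rad/s and velocity of joint lid between -0.05 and 0.05 rad/s and linear speed of board below 0.02 m/s); the robot touches nothing.
It fails at once if the hand-held meter is pushed more than 30 mm from its place (distance of meter_center from where it was at the start of the episode above 0.03 m).
It fails at once if the solder spool is pushed more than 30 mm from its place (distance of spool_center from where it was at the start of the episode above 0.03 m).
It fails at once if the parts tray is pushed more than 30 mm from its place (distance of tray_center from where it was at the start of the episode above 0.03 m).
It also fails if it takes over 64 s, if anything falls off the work surface, if the arm or the gripper's body presses on something with over 40 N, if the wrist force passes 120 N, or if a joint passes its speed limit or range.

ROBOT

A 7-joint arm with a two-finger parallel gripper is mounted at the origin on the work surface. World frame = base frame: x ahead of the robot, y to its left, z up, the work surface at z = 0. Lengths are in m, angles in degrees, forces in N, time in s.
With the tool pointing down it reaches from about 0.425 to 0.8 m from the base axis. Payload 8.3 kg.
Tool frame: the origin (TCP) lies at the centre of the arm's flange, where the gripper is bolted on; the fingertips stand 173 mm ahead of it and the grasp point (between the pads) lies 155 mm ahead of it; y points along the fingers, z is the direction in which the jaws open and shut, and the axes are right-handed (so a half turn about y gives the same grasp; the last joint's range is limited). The gripper opens to 85 mm and grips with 20 to 120 N. Pads are 22 mm wide; open, the fingers measure 114 mm over their backs; the gripper's body (76 mm by 85 mm) begins 54 mm behind the grasp point. The pads swing forward as they close: fully open they stand 13 mm farther back than shut.
Start: joints at [67.959, 21.967, 0.94, 78.501, -0.361, 79.538, -2.664], TCP at [0.198, -0.593, 0.405] pointing down, gripper open.
Joint ranges: [-169.22, 169.22], [-14.56, 117.87], [-87.37, 89.26], [10.42, 133.3], [-82.24, 262.24], [0.94, 117.77], [-172.7, 172.7]. Speed limits (degrees/s): [136.94, 136.94, 172.46, 172.46, 180, 180, 180].

INTERFACE

Orientations are given as a 3x3 rotation matrix whose columns are the frame's x, y, z axes.
In Python, from plant import sensors, optics, close_job, finder gives the robot as it stands.
- The arm moves only by the tool jog_arm, never from a script. Its argument "deltas" is text: rows parted by semicolons, each of 5 numbers parted by spaces: the shift along the tool's x, y, z in m, then the turn about the tool's y in units of 5 degrees (1.0 is 5 degrees), then the opening, from -1 (shut) to 1 (fully open). In form: x y z turn gripper; .... A call has 1 to 8 rows; each row shifts and turns the commanded pose from where the row before left it, along the tool's axes as they then stand; what a row does not reach is not made up. A row lasts 1/12 s, in which the tool goes at most 41.7 mm and 7.16 degrees, less where a joint would pass 70% of its speed; a pose out of reach is approached as far as the arm can. A call is refused whole if a number of a shift passes 0.0417 or a number of a turn 1, either way. A call with a gripper value outside its range is refused whole. The fingers move at their own pace and stop on an object; "force" is the grip in N (left out, the last holds). Time passes only in rows, so rows that do not move let the fingers close. It gives the time, the measured TCP pose, the force and the opening at its end, in the units of the state.
- sensors.get_obs(): the state, without advancing time (a new reading comes with each control period).
- optics.camera(name): name is "side" or "top"; returns a dict with "color" (400x640x3 uint8, red, green, blue), "z_map" (400x640 float32, m along the optical axis (not along the pixel's ray), 0 where there is no reading), "fx", "fy", "cx", "cy" (pixels), "pose" (4x4, takes a point from camera to world coordinates). Camera axes: x right, y down, z forward; pixel columns grow to the right and rows downward; lengths in m; the calibration is good to about 2 mm. A picture is of the moment at which its call begins.
- close_job(): hands the job in, once; it reports no verdict.
Trained networks look in a picture, given as the dict that the camera call returned (one of the last four; its "shot" number tells which), for a name from the list of things; names that differ only in an ending like _2 or _b are one class to them, and where a whole thing is asked for, a point or a joint stands for the part that bears it (a point fixed in the world has none). Each returns a list of dicts, best first, with "conf" (0 to 1); they miss things now and then, are a little off and sometimes report something else, mostly with a low value. They report only what shows in the picture. A call takes as long as a camera call. They do not tell look-alikes from the thing itself.
- finder.recognise(picture, target): "centre" ([x, y, z] in m, in world coordinates, good to about 4 mm: the middle of the surface that is visible of it).
- finder.silhouettes(picture, target): "pixels" (400x640 bool, what is visible of it).
The state is a dict: "time": time; "q": joint angles; "dq": joint speeds; "effort": joint torques, N m; "position": TCP position; "orientation": TCP orientation; "ft_force": force on the tool from outside, world axes, zero at the start; "torque": the same for the moment, N m; "finger_gap": finger opening in m.
Only numpy, scipy, OpenCV 4.12 (cv2) and the standard library are available. Lean on these libraries where they do the work, as an engineer would, in place of code of your own. Each camera call takes 0.05 s, during which the arm holds its last target.

## Working session

There is one attempt and no reset: what is moved stays moved. The work goes in short steps, Python scripts to look and compute and a tool call to move; the robot and the scene stay as the last step left them, time stands still between calls to the robot, and variables do not carry over. Pictures are saved under pics/ and viewed, and the job is handed in when it is done.

Besides the shell and the picture viewer there is one more tool, called after "Emit:" in YAML: its name, and indented under it one key for each argument. jog_arm: Moves the arm, as the interface text tells. Its arguments: {"type":"object","properties":{"deltas":{"type":"string"},"force":{"type":"number"}},"required":["deltas"]}

```bash
ls; mkdir -p pics; python3 - <<'E'
from plant import sensors, optics, finder
import cv2, numpy as np
o=sensors.get_obs()
for k,v in o.items(): print(k,np.round(v,3).tolist())
for n in ("side","top"):
    p=optics.camera(n)
    cv2.imwrite(f"pics/{n}0.png",p["color"][:,:,::-1])
    print(n,p["fx"],p["cx"],p["cy"],np.round(p["pose"],3).tolist())
    for t in ["jig_base","holder_mid","coral_tab","green_tab","lid_hinge","lid_edge","board_center","meter_center","spool_center","tray_center"]:
        try: print(t,[(np.round(d["centre"],3).tolist(),round(d["conf"],2)) for d in finder.recognise(p,t)])
        except Exception as e: print(t,e)
print(sensors.get_obs()["time"])
E
```

```text
pics
time 0.0
q [67.957, 22.016, 0.939, 78.563, -0.36, 79.538, -2.664]
dq [-0.011, 0.051, 0.065, -0.088, 0.005, 0.023, 0.016]
effort [0.0, -62.759, 0.845, -37.182, 0.017, 0.014, -0.0]
position [0.198, -0.593, 0.404]
orientation [[-0.949, -0.001, 0.316], [-0.316, 0.002, -0.949], [0.0, -1.0, -0.002]]
ft_force [0.588, 0.284, 0.043]
torque [0.016, 0.015, 0.066]
finger_gap 0.085
side 384.7461276332837 315.76353675058834 193.49970453426658 [[-0.903, -0.211, 0.375, 0.261], [-0.43, 0.42, -0.799, 0.666], [0.011, -0.883, -0.47, 0.474], [0.0, 0.0, 0.0, 1.0]]
jig_base [([0.533, 0.173, 0.094], 0.57)]
holder_mid [([0.615, 0.143, 0.155], 0.63)]
coral_tab [([0.613, 0.152, 0.156], 0.74)]
green_tab [([0.616, 0.145, 0.161], 0.95), ([0.527, 0.382, 0.038], 0.52)]
lid_hinge [([0.635, 0.145, 0.212], 0.92)]
lid_edge [([0.639, 0.151, 0.212], 0.83)]
board_center [([0.534, 0.139, 0.137], 0.77), ([0.308, 0.159, 0.004], 0.73), ([0.332, -0.025, 0.006], 0.66)]
meter_center [([0.524, 0.379, 0.04], 0.68)]
spool_center [([0.491, -0.07, 0.036], 0.78)]
tray_center [([0.747, 0.166, 0.017], 0.74), ([0.534, 0.176, 0.093], 0.64)]
top 485.59644531792713 314.72397066999497 204.09698710936664 [[0.02, -0.99, 0.137, 0.361], [-0.999, -0.023, -0.022, 0.069], [0.025, -0.136, -0.99, 1.333], [0.0, 0.0, 0.0, 1.0]]
jig_base [([0.558, 0.119, 0.138], 0.86), ([0.604, 0.129, 0.142], 0.3)]
holder_mid [([0.605, 0.127, 0.139], 0.77)]
coral_tab [([0.602, 0.125, 0.144], 0.86)]
green_tab [([0.603, 0.126, 0.142], 0.91)]
lid_hinge [([0.637, 0.121, 0.225], 0.78), ([0.532, 0.121, 0.141], 0.39)]
lid_edge [([0.639, 0.123, 0.226], 0.74)]
board_center [([0.314, 0.148, 0.003], 0.73), ([0.34, -0.044, 0.004], 0.71), ([0.534, 0.122, 0.144], 0.67)]
meter_center [([0.528, 0.361, 0.035], 0.83)]
spool_center [([0.496, -0.083, 0.053], 0.72), ([0.604, 0.131, 0.143], 0.3)]
tray_center [([0.758, 0.157, 0.006], 0.88)]
1.1
```

View pics/side0.png

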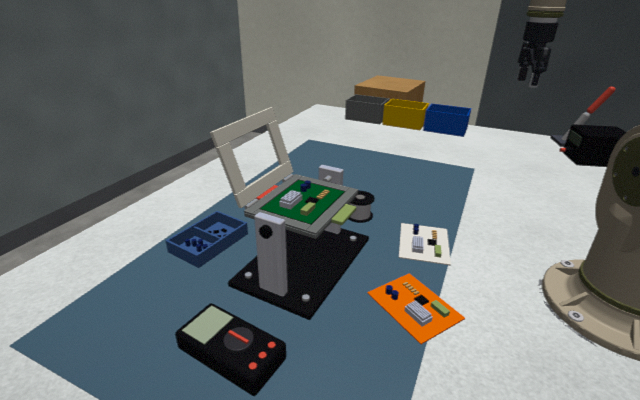

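View pics/top0.png

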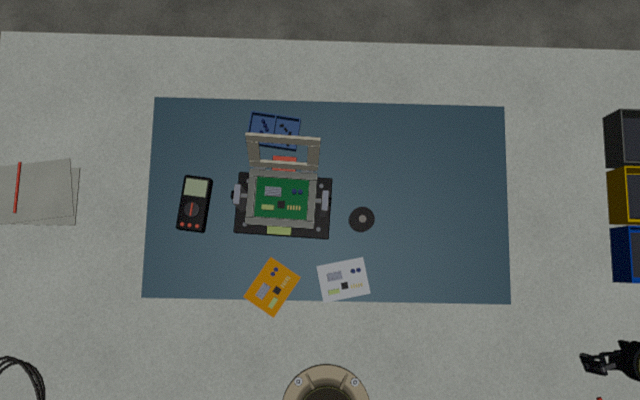

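Side image: the jig is in the middle. The green board sits in its holder at (305,205), the lid stands open at (250,160), the green tab is at (343,217) and the coral tab is behind the lid at (268,190). Board look-alikes are the orange one at side (415,305) / top (273,287) and the white one at side (425,242) / top (344,280). Both lie on the bench, so the real one is the green one in the jig. Next I'll measure the jig pose and check a close crop.

```bash
cat > h.py <<'E'
import numpy as np, cv2
from plant import sensors, optics, finder
def cloud(p):
    z=p["z_map"]; v,u=np.mgrid[:400,:640]
    P=np.stack([(u-p["cx"])/p["fx"]*z,(v-p["cy"])/p["fy"]*z,z],-1)
    W=P@p["pose"][:3,:3].T+p["pose"][:3,3]; W[z==0]=np.nan
    return W
E
python3 - <<'E'
from h import *
p=optics.camera("top"); W=cloud(p); c=p["color"].astype(int)
cv2.imwrite("pics/crop1.png",cv2.resize(p["color"][95:250,220:350,::-1],None,fx=4,fy=3.8))
roi=(W[...,0]>.4)&(W[...,0]<.8)&(W[...,1]>-.03)&(W[...,1]<.28)
# posts
for nm,m in (("postL",roi&(abs(W[...,2]-.16)<.007)&(W[...,1]>.19)&(W[...,0]<.6)),("postR",roi&(abs(W[...,2]-.16)<.007)&(W[...,1]<.05)&(W[...,0]<.6))):
    q=W[m]; print(nm,len(q),q.mean(0).round(4),q.min(0).round(3),q.max(0).round(3))
g=roi&(W[...,2]>.1)&(W[...,2]<.15)&(c[...,1]>c[...,0]+5)&(c[...,1]>c[...,2]+25)
q=W[g&(W[...,0]<.47)];print("greentab",len(q),q.mean(0).round(4),q.min(0).round(3),q.max(0).round(3))
r=roi&(c[...,0]>c[...,1]+60)&(W[...,2]>.1); q=W[r];print("coral",len(q),q.mean(0).round(4),q.min(0).round(3),q.max(0).round(3))
f=roi&(abs(W[...,2]-.14)<.006)&(abs(c[...,0]-c[...,1])<25)&(abs(c[...,2]-c[...,1])<25)&(W[...,1]>.0)&(W[...,1]<.22)
print("frame",f.sum(),np.nanmedian(W[f],0)); print(cv2.minAreaRect((W[f][:,:2]*1000).astype(np.float32)))
b=roi&(W[...,2]<.025)&(W[...,2]>.006)&(c.sum(-1)<120)&(W[...,0]<.66); print("base",b.sum(),cv2.minAreaRect((W[b][:,:2]*1000).astype(np.float32)))
l=roi&(W[...,2]>.25);q=W[l];print("lidtop",q.mean(0).round(3),q.min(0).round(3),q.max(0).round(3))
E
```

```text
postL 142 [0.5425 0.2351 0.16  ] [0.518 0.226 0.153] [0.568 0.249 0.165]
postR 133 [0.5324 0.0198 0.1595] [0.508 0.006 0.153] [0.556 0.028 0.166]
greentab 198 [0.459  0.131  0.1362] [0.448 0.102 0.13 ] [0.469 0.16  0.142]
coral 105 [0.6346 0.1233 0.137 ] [0.61  0.095 0.132] [0.647 0.15  0.145]
frame 1864 [0.53407422 0.12833061 0.14040244]
((539.9906616210938, 111.37451934814453), (214.26329040527344, 185.58567810058594), 87.45771789550781)
base 1097 ((538.680908203125, 126.98016357421875), (257.718505859375, 168.73097229003906), 87.2953872680664)
lidtop [0.655 0.122 0.265] [0.644 0.037 0.25 ] [0.666 0.206 0.276]
```

View pics/crop1.png

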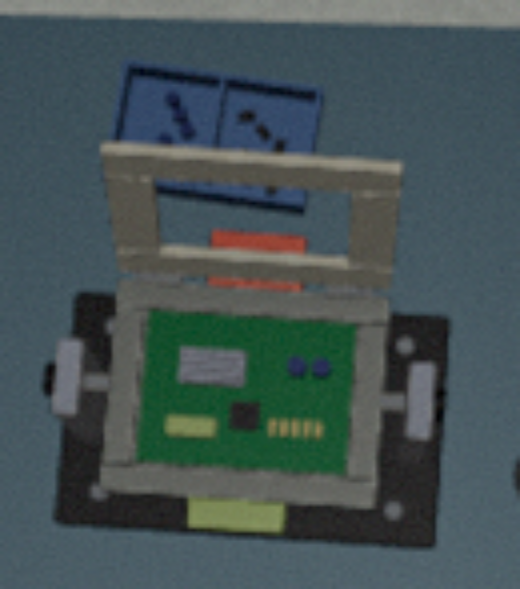

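The close crop shows the green board lying in the holder pocket with the lid open beyond it. The post, tab and base measurements agree: jig centre is about (0.5375, 0.1275) with yaw −2.7°. First move: shut the gripper and align the tool with the jig.

Emit:
jog_arm:
  deltas: "0 0 0 1 -1; 0 0 0 1 -1; 0 0 0 1 -1; 0 0 0 1 -1; 0 0 0 0.2 -1; -0.034 0 -0.018 0 -1; -0.034 0 -0.018 0 -1; -0.034 0 -0.018 0 -1"
  force: 40

```text
time: 1.82
position: [0.3025, -0.5432, 0.4048]
orientation: [[-0.999, 0.0, -0.045], [0.045, -0.0, -0.999], [-0.0, -1.0, 0.0]]
ft_force: [1.3, 0.0, -1.2]
finger_gap: 0.0006
```

Emit:
jog_arm:
  deltas: "-0.034 0 -0.018 0 -1; -0.034 0 -0.018 0 -1; -0.034 0 -0.018 0 -1; -0.034 0 -0.018 0 -1; -0.034 0 -0.018 0 -1; -0.034 0 -0.018 0 -1; -0.034 0 -0.018 0 -1; -0.034 0 -0.018 0 -1"

```text
time: 2.48
position: [0.5816, -0.4108, 0.4049]
orientation: [[-0.999, 0.0, -0.043], [0.043, -0.0, -0.999], [-0.0, -1.0, 0.0]]
ft_force: [-0.1, -1.8, -0.2]
finger_gap: -0.0003
```

Emit:
jog_arm:
  deltas: "-0.013 0 -0.036 0 -1; -0.013 0 -0.036 0 -1; -0.013 0 -0.036 0 -1; -0.013 0 -0.036 0 -1; -0.013 0 -0.036 0 -1; -0.013 0 -0.036 0 -1; -0.013 0 -0.036 0 -1; -0.013 0 -0.036 0 -1"

```text
time: 3.15
position: [0.6973, -0.127, 0.4049]
orientation: [[-0.999, 0.0, -0.043], [0.043, -0.0, -0.999], [-0.0, -1.0, -0.0]]
ft_force: [0.2, -0.4, 0.2]
finger_gap: 0.0006
```

Emit:
jog_arm:
  deltas: "-0.01 0 -0.036 0 -1; -0.01 0 -0.036 0 -1; 0 0 0 0 -1; 0 0 0 0 -1"

```text
time: 3.48
position: [0.7207, -0.0536, 0.4042]
orientation: [[-0.999, -0.001, -0.037], [0.037, 0.002, -0.999], [0.001, -1.0, -0.002]]
ft_force: [-0.0, -0.6, -0.4]
finger_gap: -0.0001
```

```bash
cat >> h.py <<'E'
C=np.array([.5375,.1275]); a=np.arctan2(-.0101,.2153); XJ=np.array([np.cos(a),np.sin(a)]); YJ=np.array([-np.sin(a),np.cos(a)])
def tip():
    o=sensors.get_obs(); d=np.array(o["position"][:2])-C
    R=np.array(o["orientation"]); T=np.array(o["position"])+.173*R[:,1]; d=T[:2]-C
    print("t",round(o["time"],2),"tip jig mm",(np.array([d@XJ,d@YJ,T[2]])*1000).round(1),"yaw err",round(np.degrees(np.arctan2(-R[:2,0]@YJ,-R[:2,0]@XJ)),2),"F",np.round(o["ft_force"],1),"q",np.round(o["q"],0))
E
python3 -c "
from h import *
tip()"
```

```text
t 3.48 tip jig mm [ 191.3 -171.9  231.2] yaw err 0.58 F [-0.  -0.6 -0.4] q [  6.  35.  -9.  59.   5.  86. -93.]
```

Emit:
jog_arm:
  deltas: "0.003 0 -0.035 0 -1; 0.003 0 -0.035 0 -1; 0.003 0 -0.035 0 -1; 0.003 0 -0.035 0 -1; 0.003 0 -0.032 0 -1; 0 0 0 -0.1 -1; 0 0 0 0 -1"

```text
time: 4.07
position: [0.7125, 0.1165, 0.4046]
orientation: [[-1.0, -0.0, -0.031], [0.031, 0.001, -1.0], [0.0, -1.0, -0.001]]
ft_force: [-0.1, -1.6, -0.4]
finger_gap: -0.0004
```

```bash
python3 -c "
from h import *
tip()
p=optics.camera('side'); cv2.imwrite('pics/s1.png',p['color'][:,:,::-1])"
```

```text
t 4.07 tip jig mm [175.2  -2.7 231.6] yaw err 0.91 F [-0.1 -1.6 -0.4] q [  -6.   35.  -10.   59.    6.   86. -107.]
```

View pics/s1.png

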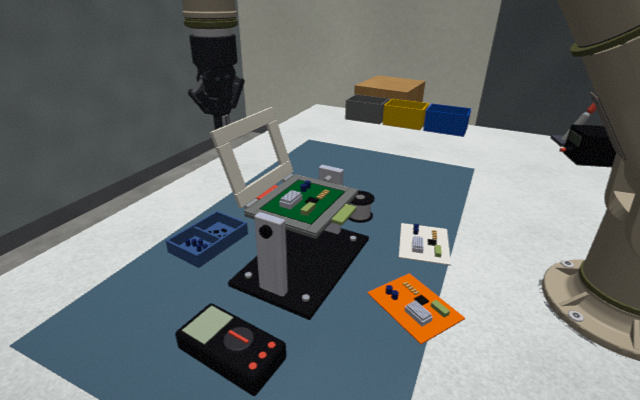

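Emit:
jog_arm:
  deltas: "0.025 0 0 0.18 -1; 0.015 -0.006 -0.001 0 -1; 0.015 -0.010 -0.001 0 -1; 0.015 -0.012 -0.001 0 -1; 0 0 0 0 -1; 0 0 0 0 -1"

```text
time: 4.62
position: [0.6433, 0.1187, 0.4341]
orientation: [[-0.999, 0.003, -0.054], [0.054, -0.001, -0.999], [-0.003, -1.0, 0.0]]
ft_force: [0.3, -0.0, -0.0]
finger_gap: 0.0001
```

```bash
python3 -c "
from h import *
tip()
p=optics.camera('side'); cv2.imwrite('pics/s2.png',cv2.resize(p['color'][60:300,120:420,::-1],None,fx=2.5,fy=2.5))"
```

```text
t 4.62 tip jig mm [106.6  -3.9 261.1] yaw err -0.42 F [ 0.3 -0.  -0. ] q [  -6.   26.  -11.   70.    5.   85. -110.]
```

View pics/s2.png

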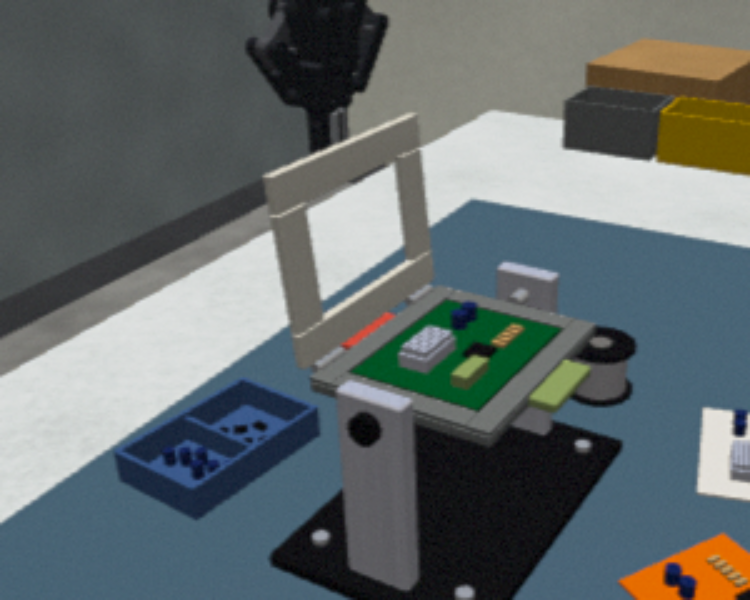

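The lid has swung to about square, with the finger behind its top rail at crop (340,130). I'll follow the lid's arc down.

Emit:
jog_arm:
  deltas: "0.016 -0.002 0 0 -1; 0.016 -0.001 0 0 -1; 0.017 0.001 0 0 -1; 0.016 0.005 0 0 -1; 0.015 0.006 0 0 -1; 0.014 0.008 0 0 -1; 0.014 0.009 0 0 -1; 0 0 0 0 -1"

```text
time: 5.33
position: [0.5343, 0.1257, 0.4046]
orientation: [[-0.999, -0.003, -0.052], [0.052, -0.001, -0.999], [0.003, -1.0, 0.001]]
ft_force: [-0.3, -0.6, -0.1]
finger_gap: 0.0001
```

```bash
python3 -c "
from h import *
tip()
p=optics.camera('side'); cv2.imwrite('pics/s3.png',cv2.resize(p['color'][60:300,120:420,::-1],None,fx=2.5,fy=2.5))"
```

```text
t 5.33 tip jig mm [ -3.7  -2.2 231.6] yaw err -0.32 F [-0.3 -0.6 -0.1] q [  -6.   13.  -13.   90.    3.   77. -112.]
```

View pics/s3.png

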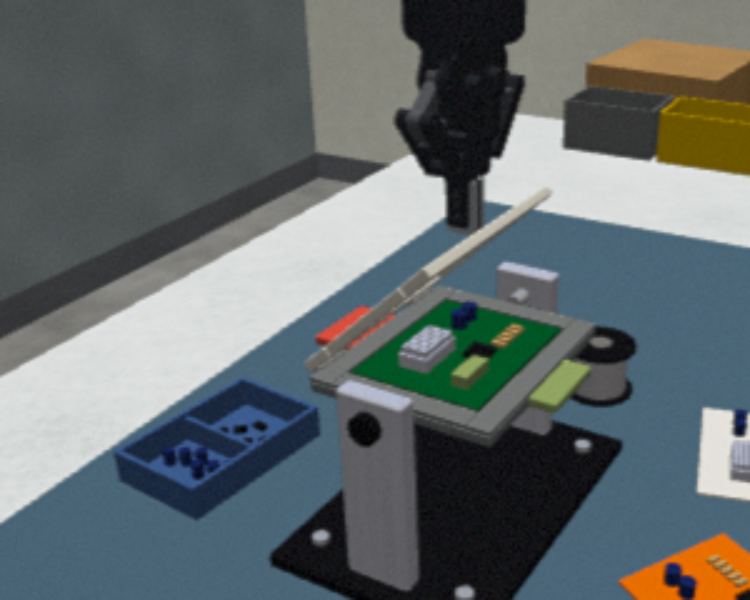

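The lid is at about 45°, with the fingertip on its rail at crop (460,225). I'll press it down the rest of the way.

Emit:
jog_arm:
  deltas: "0.010 0.010 0 0 -1; 0.010 0.012 0 0 -1; 0.010 0.015 0 0 -1; 0.007 0.015 0 0 -1; 0.004 0.015 0 0 -1; 0.002 0.012 0 0 -1; 0 0.005 0 0 -1; 0 0.002 0 0 -1"

```text
time: 6.05
position: [0.493, 0.1284, 0.3211]
orientation: [[-0.999, -0.001, -0.052], [0.052, -0.0, -0.999], [0.001, -1.0, 0.0]]
ft_force: [-9.0, -2.7, 19.4]
finger_gap: -0.0001
```

```bash
python3 -c "
from h import *
tip()
p=optics.camera('side'); cv2.imwrite('pics/s4.png',cv2.resize(p['color'][60:300,120:420,::-1],None,fx=2.5,fy=2.5))"
```

```text
t 6.05 tip jig mm [-44.7  -1.3 148.1] yaw err -0.32 F [-9.  -2.7 19.4] q [  -6.   12.  -14.  103.    3.   66. -114.]
```

View pics/s4.png

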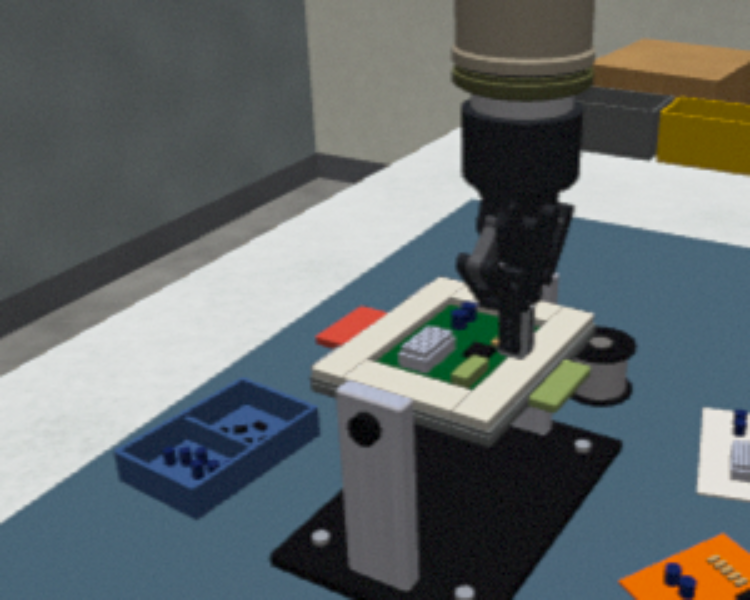

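The lid is flat on the holder and the wrist feels 19 N. I'll hold briefly, lift, and go over to the coral tab.

Emit:
jog_arm:
  deltas: "0 0 0 0 -1; 0 0 0 0 -1; 0 -0.02 0 0 -1; 0 -0.03 0 0 -1; -0.035 0 0 0 -1; -0.035 0 0 0 -1; -0.035 0 0 0 -1; -0.034 0 0 0 -1"

```text
time: 6.77
position: [0.6336, 0.1208, 0.3712]
orientation: [[-0.999, 0.001, -0.053], [0.053, -0.0, -0.999], [-0.001, -1.0, 0.0]]
ft_force: [1.6, 0.9, 0.7]
finger_gap: -0.0001
```

Emit:
jog_arm:
  deltas: "0 0.02 0 0 -1; 0 0.01 0 0 -1; 0 0 0 0 -1"

```text
time: 7.02
position: [0.6308, 0.1212, 0.337]
orientation: [[-0.999, -0.006, -0.052], [0.052, -0.001, -0.999], [0.006, -1.0, 0.001]]
ft_force: [-0.7, 0.2, -0.9]
finger_gap: -0.0003
```

```bash
python3 -c "
from h import *
tip()
p=optics.camera('side'); cv2.imwrite('pics/s5.png',cv2.resize(p['color'][60:300,120:420,::-1],None,fx=2.5,fy=2.5))"
```

```text
t 7.02 tip jig mm [ 92.3  -2.1 164. ] yaw err -0.29 F [-0.7  0.2 -0.9] q [  -6.   27.  -12.   80.    5.   73. -110.]
```

View pics/s5.png

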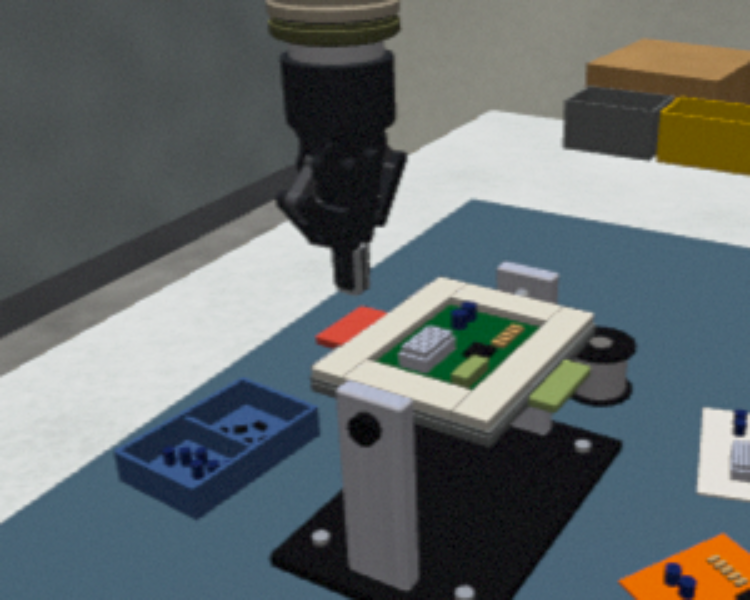

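The lid is shut flat and the tip is above the coral tab, crop (350,290) over (350,327). I'll press the tab down along its arc to about 50°.

Emit:
jog_arm:
  deltas: "-0.009 0.019 -0.002 0 -1; 0 0.017 0 0 -1; 0.002 0.012 0 0 -1; 0.004 0.011 0 0 -1; 0.007 0.013 0 0 -1; 0.010 0.013 0 0 -1; 0.011 0.011 0 0 -1; 0 0 0 0 -1"

```text
time: 7.73
position: [0.6039, 0.1251, 0.2434]
orientation: [[-0.999, -0.003, -0.051], [0.051, -0.001, -0.999], [0.003, -1.0, 0.001]]
ft_force: [-0.6, -0.5, -0.5]
finger_gap: -0.0002
```

```bash
python3 -c "
from h import *
tip()
p=optics.camera('side'); cv2.imwrite('pics/s6.png',cv2.resize(p['color'][60:300,120:420,::-1],None,fx=2.5,fy=2.5))"
```

```text
t 7.73 tip jig mm [65.9  0.6 70.4] yaw err -0.22 F [-0.6 -0.5 -0.5] q [  -6.   29.  -12.   91.    6.   62. -112.]
```

View pics/s6.png

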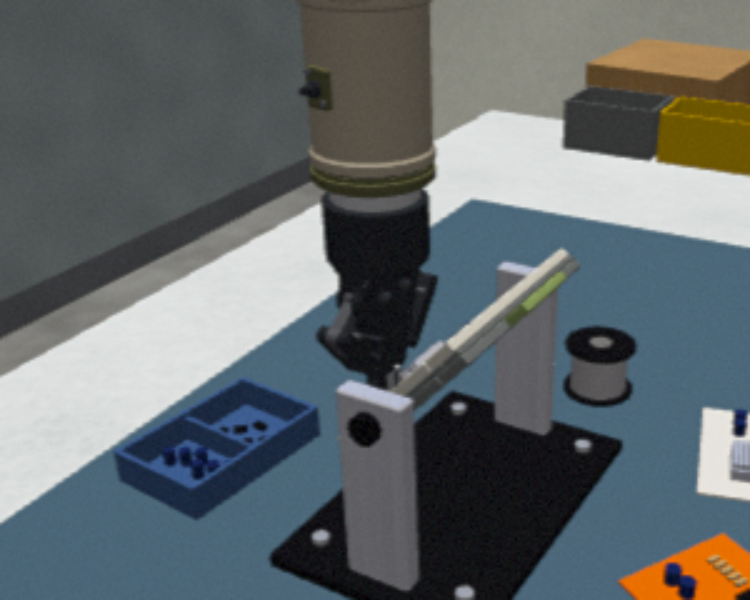

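The holder is at about 50° with the lid still shut. I'll back off and go over the top to the robot side of the green tab.

Emit:
jog_arm:
  deltas: "-0.015 -0.010 0 0 -1; -0.005 -0.038 0 0 -1; 0 -0.04 0 0 -1; 0 -0.04 0 0 -1; 0 -0.04 0 0 -1; 0 -0.02 0 0 -1; 0.036 0 0 0 -1; 0.036 0 0 0 -1"

```text
time: 8.45
position: [0.5546, 0.1274, 0.4349]
orientation: [[-0.999, 0.003, -0.053], [0.053, 0.001, -0.999], [-0.003, -1.0, -0.001]]
ft_force: [-0.5, 0.5, -0.5]
finger_gap: 0.0003
```

Emit:
jog_arm:
  deltas: "0.036 0 0 0 -1; 0.036 0 0 0 -1; 0.036 0 0 0 -1; 0.008 0 0 0 -1; 0 0 0 0 -1; 0 0 0 0 -1"

```text
time: 8.95
position: [0.4384, 0.1335, 0.4341]
orientation: [[-0.999, 0.002, -0.051], [0.051, 0.0, -0.999], [-0.002, -1.0, -0.0]]
ft_force: [-0.2, -0.8, -0.3]
finger_gap: -0.0002
```

```bash
python3 -c "
from h import *
tip()
p=optics.camera('side'); cv2.imwrite('pics/s7.png',cv2.resize(p['color'][60:300,120:420,::-1],None,fx=2.5,fy=2.5))
W=cloud(p);J=W.copy();J[...,0]=(W[...,:2]-C)@XJ;J[...,1]=(W[...,:2]-C)@YJ
c=p['color'].astype(int)
g=(c[...,1]>c[...,0]+5)&(c[...,1]>c[...,2]+25)&(abs(J[...,1])<.05)&(J[...,2]>.15)
q=J[g];print(len(q),q.mean(0),q.min(0),q.max(0))
"
```

```text
t 8.95 tip jig mm [-98.9   1.4 261.1] yaw err -0.26 F [-0.2 -0.8 -0.3] q [  -6.    1.  -15.  100.    0.   79. -114.]
126 [-0.06257393  0.01001573  0.19993125] [-0.06721232 -0.02922121  0.18790832] [-0.05010044  0.03098479  0.20410309]
```

View pics/s7.png

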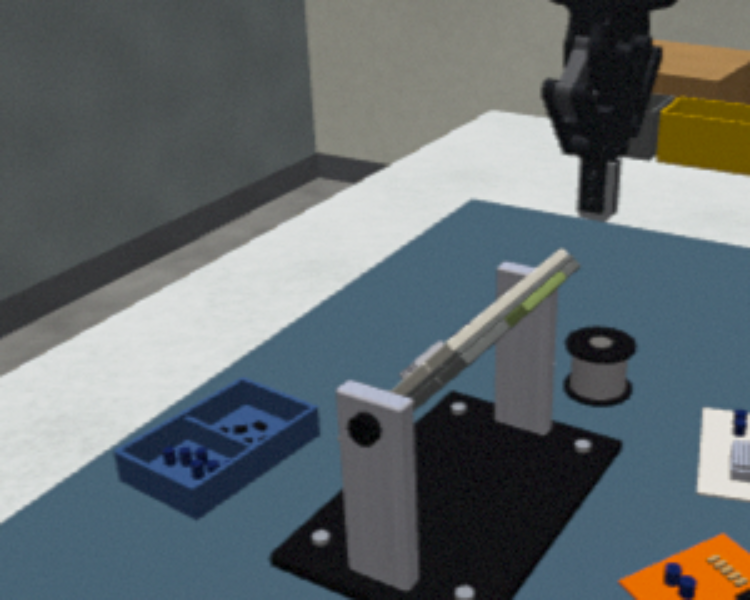

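The tab's measured position, (−67, z 201 mm) in the jig frame, fits about 47°. Next I'll lower the finger beside the green tab's outer end and push it over.

Emit:
jog_arm:
  deltas: "0 0.038 0 0 -1; 0 0.038 0 0 -1; -0.018 0 0 0 -1; -0.015 -0.008 0 0 -1; -0.012 -0.008 0 0 -1; -0.012 -0.008 0 0 -1; -0.012 -0.008 0 0 -1; 0 0 0 0 -1"

```text
time: 9.67
position: [0.51, 0.1292, 0.3889]
orientation: [[-0.999, -0.0, -0.054], [0.054, 0.0, -0.999], [0.0, -1.0, -0.0]]
ft_force: [0.4, -0.8, 0.2]
finger_gap: 0.0002
```

```bash
python3 -c "
from h import *
tip()
p=optics.camera('side'); cv2.imwrite('pics/s8.png',cv2.resize(p['color'][60:300,120:420,::-1],None,fx=2.5,fy=2.5))"
```

```text
t 9.67 tip jig mm [-27.6   0.5 215.9] yaw err -0.39 F [ 0.4 -0.8  0.2] q [  -6.   11.  -14.   95.    3.   74. -113.]
```

View pics/s8.png

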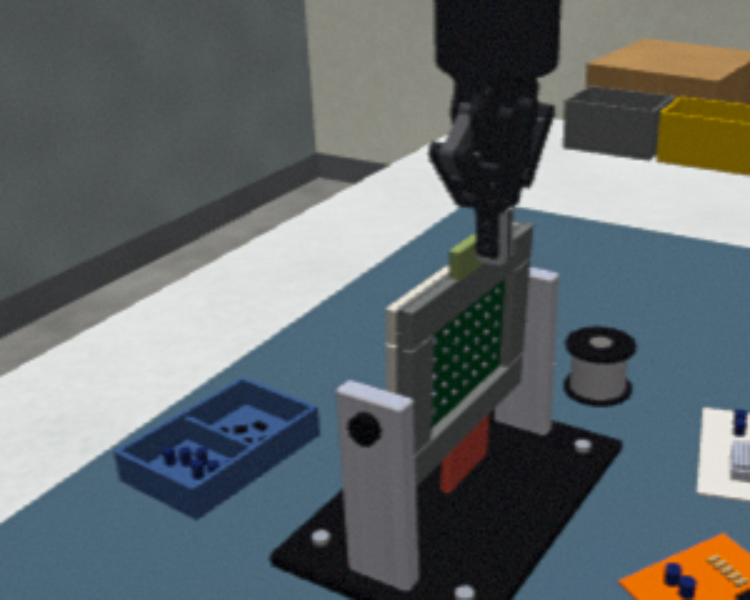

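It is near 90°, still shut, with the solder side facing the robot. I'll carry on over the top.

Emit:
jog_arm:
  deltas: "-0.013 -0.004 0 0 -1; -0.013 0 0 0 -1; -0.011 0.002 0 0 -1; -0.010 0.004 0 0 -1; -0.009 0.005 0 0 -1; -0.009 0.005 0 0 -1; -0.008 0.007 0 0 -1; -0.007 0.008 0 0 -1"

```text
time: 10.38
position: [0.5886, 0.126, 0.3623]
orientation: [[-0.999, 0.003, -0.052], [0.052, 0.001, -0.999], [-0.003, -1.0, -0.001]]
ft_force: [-0.8, 0.1, 6.6]
finger_gap: -0.0001
```

```bash
python3 -c "
from h import *
tip()
p=optics.camera('side'); cv2.imwrite('pics/s9.png',cv2.resize(p['color'][60:300,120:420,::-1],None,fx=2.5,fy=2.5))"
```

```text
t 10.38 tip jig mm [ 51.7   1.1 189.3] yaw err -0.28 F [-0.8  0.1  6.6] q [  -6.   21.  -12.   86.    5.   74. -111.]
```

View pics/s9.png

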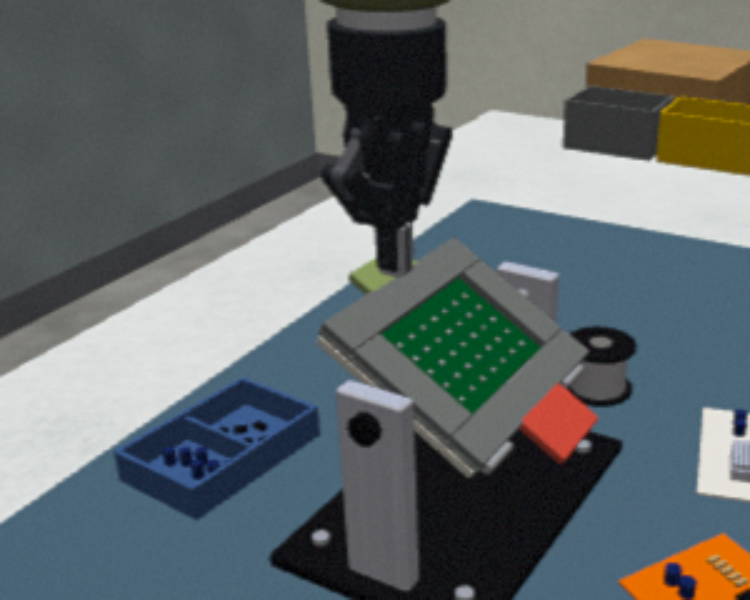

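It is at about 150° and still shut. I'll press it down to the far stop.

Emit:
jog_arm:
  deltas: "-0.006 0.009 0 0 -1; -0.005 0.009 0 0 -1; -0.004 0.009 0 0 -1; -0.003 0.008 0 0 -1; 0 0.004 0 0 -1; 0 0.002 0 0 -1; 0 0 0 0 -1; 0 0 0 0 -1"

```text
time: 11.1
position: [0.6049, 0.125, 0.3253]
orientation: [[-0.999, 0.003, -0.052], [0.052, 0.0, -0.999], [-0.003, -1.0, -0.0]]
ft_force: [-16.8, -4.7, 33.9]
finger_gap: -0.0
```

```bash
python3 -c "
from h import *
tip()
p=optics.camera('side'); cv2.imwrite('pics/s10.png',cv2.resize(p['color'][60:300,120:420,::-1],None,fx=2.5,fy=2.5))"
```

```text
t 11.1 tip jig mm [ 68.    0.7 152.3] yaw err -0.28 F [-16.8  -4.7  33.9] q [  -6.   24.  -12.   86.    5.   70. -111.]
```

View pics/s10.png

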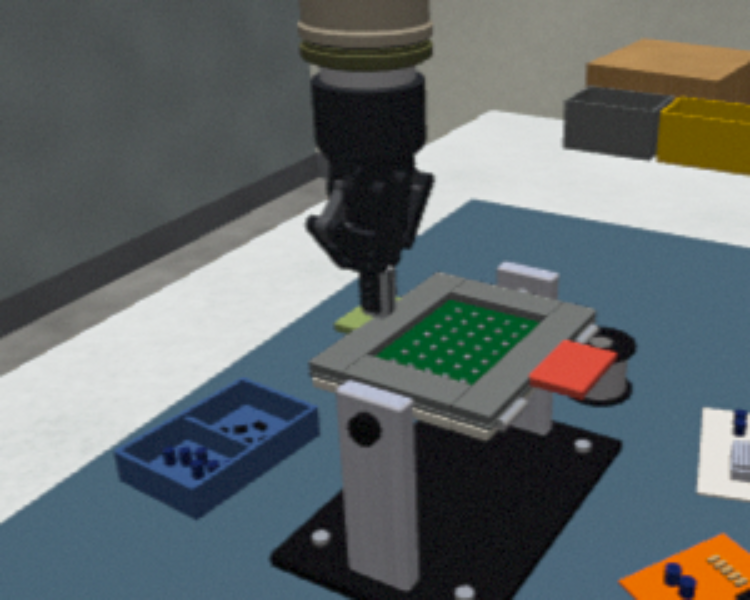

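The holder is on its far stop: tip z is 152 mm, as it must be, with 34 N on the wrist. I'll lift clear and check.

Emit:
jog_arm:
  deltas: "0 -0.02 0 0 -1; 0 -0.04 0 0 -1; 0 -0.04 0 0 -1; 0 -0.04 0 0 -1; 0 0 0 0 -1; 0 0 0 0 -1"

```text
time: 11.65
position: [0.6057, 0.125, 0.4635]
orientation: [[-0.999, 0.006, -0.052], [0.052, 0.001, -0.999], [-0.006, -1.0, -0.002]]
ft_force: [0.1, 0.5, -1.2]
finger_gap: 0.0003
```

```bash
python3 -c "
from h import *
tip()
p=optics.camera('side'); cv2.imwrite('pics/s11.png',cv2.resize(p['color'][140:270,250:400,::-1],None,fx=5,fy=4.6,interpolation=cv2.INTER_CUBIC))
W=cloud(p)
J=W.copy();J[...,0]=(W[...,:2]-C)@XJ;J[...,1]=(W[...,:2]-C)@YJ
c=p['color'].astype(int)
m=(abs(J[...,0])<.07)&(abs(J[...,1])<.085)&(abs(J[...,2]-.15)<.02)
q=J[m]; A=np.c_[q[:,:2],np.ones(len(q))]
t=m&(J[...,2]>.147)
q=J[t&((abs(J[...,0])>.046)|(abs(J[...,1])>.06))];A=np.c_[q[:,:2],np.ones(len(q))];print('frame plane',np.linalg.lstsq(A,q[:,2],rcond=None)[0],len(q))
# lid seen on +y side: lower silhouette of side faces per x
s=(J[...,1]>.078)&(J[...,1]<.092)&(J[...,2]>.11)&(J[...,2]<.16)&(abs(J[...,0])<.075)
q=J[s]
for x0 in np.arange(-.07,.07,.02):
    k=q[(q[:,0]>=x0)&(q[:,0]<x0+.02)]; print(round(x0+.01,2),len(k),k[:,2].min().round(4) if len(k) else None)
for n in ('board_center','meter_center','spool_center','tray_center'):
    print(n,[(np.round(d['centre'],3).tolist(),round(d['conf'],2)) for d in finder.recognise(p,n)])
p=optics.camera('top')
for n in ('board_center','meter_center','spool_center','tray_center'):
    print(n,[(np.round(d['centre'],3).tolist(),round(d['conf'],2)) for d in finder.recognise(p,n)])
"
```

```text
t 11.65 tip jig mm [ 69.3   1.  290.5] yaw err -0.29 F [ 0.1  0.5 -1.2] q [  -6.   21.  -12.   73.    4.   86. -111.]
frame plane [ 0.00173153 -0.00286434  0.15166619] 2084
-0.06 147 0.1323
-0.04 143 0.1321
-0.02 123 0.1322
0.0 51 0.1468
0.02 50 0.1468
0.04 66 0.1366
0.06 109 0.133
0.08 3 0.1453
board_center [([0.542, 0.119, 0.142], 0.87), ([0.309, 0.162, 0.002], 0.77), ([0.511, 0.154, 0.152], 0.61), ([0.335, -0.027, 0.004], 0.57)]
meter_center [([0.523, 0.381, 0.038], 0.82)]
spool_center [([0.487, -0.079, 0.029], 0.91), ([0.505, 0.216, 0.137], 0.73)]
tray_center [([0.745, 0.166, 0.016], 0.72)]
board_center [([0.307, 0.155, 0.001], 0.95), ([0.351, -0.089, 0.002], 0.82), ([0.502, 0.193, 0.152], 0.65)]
meter_center [([0.527, 0.365, 0.033], 0.8)]
spool_center [([0.497, -0.081, 0.052], 0.78)]
tray_center []
```

View pics/s11.png

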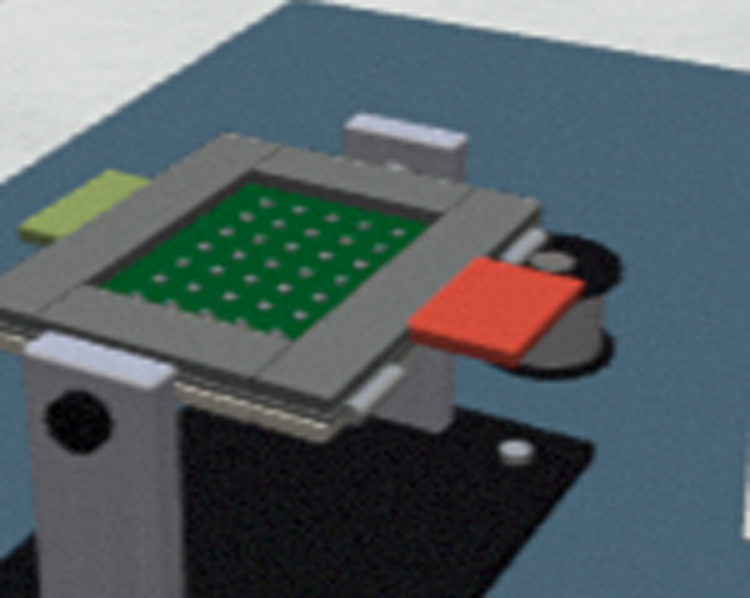

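The frame plane is level at z 0.152. The lid's underside is at z 0.132–0.133 at both ends, so it is shut, and the board is in the window with its solder points up. The loose items are where they were.

```bash
python3 -c "
from plant import close_job
print(close_job())"
```

```text
the job is handed in; nothing more can be done
None
```

The lid is shut on the board and the clamshell is turned right over onto its far stop, with the board still inside and solder side up. I handed the job in at about 11.8 s on the robot's clock; no verdict was reported.

I pushed the lid down with the closed fingertips and pressed it shut at about 19 N. I then pressed the coral tab down to about 47°, and pushed the green tab over the top and down to the stop. The highest wrist force I read was about 38 N.

**Last checks**
- **Holder:** the upturned frame is level, within about 0.2°, at z = 0.152 m, as expected on the far stop.
- **Lid:** its underside is at z = 0.132–0.133 m at both ends, the height for fully shut. Readings near the middle were blocked by the post.
- **Board:** it shows in the holder window, solder points up.
- **Meter and spool:** unmoved, within the network's accuracy.
- **Tray:** the side view shows it unmoved. The last top view did not detect it.
- **Arm:** the fingertips are about 14 cm above the jig and touch nothing.

The network also gave some stray board and spool reports on the jig frame. They did not fit the picture, so I ignored them.

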